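Hold the key cutter's sprung guard at the pointer

TASK

Lift the key-cutting machine's sprung chip guard by its green tab, raise it steadily until it stands at the same angle as the orange pointer beside it, and finish holding it there: the program ends while the gripper still holds the tab against the spring. Handle the plastic guard gently (a grip of at most about 40 N), never let it snap back, and leave the pointer and the loose things on the bench where they are.

Things in the scene. Friction and masses are not known exactly. Their poses are not given: they have to be found in the camera images.
- machine: Blue key-cutting machine bolted to the bench, base 270 x 270 mm, 58 mm high, side cheeks up to 143 mm. Origin: centre of the base's underside, on the bench. Its +x axis points from its front (where the tab is) to its back, +y to its left side (where the pointer is), z up. It never moves during the job.
- cover_hinge (a point): Fixed point on the guard's hinge axis, in the machine's middle plane: 90 mm behind the machine's origin (machine +x) and 155 mm above the bench. The hinge axis runs along the machine's y.
- cover (a joint): Chip guard: black frame 190 x 220 x 12 mm with a clear pane, hinged along its back edge. Value in rad: 0 shut (level), grows as its front edge rises, stop at 1.25. A spring and its weight (0.35 kg) pull it shut: about 3 N upwards at the tab to start it, up to 5 N at the highest mark. Let go, it snaps shut.
- cover_tab (a point): Point in the green tab of the guard, moving with it. The tab is a bar 16 mm wide (machine y) and 18 mm thick, standing out 55 mm from the middle of the guard's front edge, in line with the guard. This point is 225 mm from the hinge axis, 20 mm from the free end, mid width and thickness; guard shut, 155 mm above the bench, only bench below it. x axis: from tab to hinge; y: along the hinge.
- pointer (a joint): Orange pointer, a flat bar 185 x 22 x 8 mm on a black hub, turning on the guard's hinge axis outside the machine's left cheek, by a white quadrant with black ticks every 0.1 rad. Value in rad, measured like the guard's: 0 level, grows as its free end rises; set between 0.35 and 0.75, stiff there. At equal values guard and pointer are parallel.
- pointer_tip (a point): Free end of the orange pointer, 190 mm from the hinge axis and 155 mm to the left (machine +y) of the machine's middle plane. The point's x axis lies along the pointer towards the hinge.
- screwdriver: Loose screwdriver on the bench, to the right of the machine; bystander. Origin: middle of its underside.
- brush: Loose brush on the bench, to the left of the machine; bystander. Origin: middle of its underside.
- padlock: Loose brass padlock 45 x 50 x 22 mm lying to the right of the machine; bystander. Origin: under its body.
- clampblock: Loose orange clamp block 40 x 40 x 72 mm; bystander. Origin: centre of its underside.
- spool: Loose yellow spool, 56 mm across, 35 mm high; bystander. Origin: centre of its underside.
- mug: Loose blue mug, 80 mm across, 90 mm high; bystander. Origin: centre of its underside.
- oilcan: Loose amber jar, 50 mm across, 110 mm high; bystander. Origin: centre of its underside.

How it is judged (in metres and radians):
On the way:
1. the guard is lifted off its seat by the tab (value of joint cover above 0.12 rad and contact force between the fingers and green_tab above 2 N), for 0.1 s.
At the end, for the whole second after the job is handed in: The fingers hold the tab (contact over 2 N), the guard at rest (under 0.1 rad/s), within 0.08 rad of the pointer's angle; the pointer has not moved over 10 mm at its tip, no bystander touches the guard or has moved over 30 mm (angle between the x axis of cover_tab and the x axis of pointer_tip, either way round below 0.08 rad and velocity of joint cover between -0.1 and 0.1 rad/s and contact force between the fingers and green_tab above 2 N and distance of pointer_tip from where it was at the start of the episode below 0.01 m and contact force between each of screwdriver, brush, padlock, clampblock, spool, mug, oilcan and cover below 0.2 N and distance of each of screwdriver, brush, padlock, clampblock, spool, mug, oilcan from where it was at the start of the episode below 0.03 m); the arm keeps its last pose, push and grip.
It fails at once if the guard is squeezed or pushed too hard (over 110 N in all, both fingers added: a steady grip of about 50 N) (contact force between the fingers and cover above 110 N).
It fails at once if the guard snaps back (closing faster than 1.5 rad/s) (velocity of joint cover below -1.5 rad/s).
It fails at once if the guard is jerked open (faster than 2.5 rad/s) (velocity of joint cover above 2.5 rad/s).
It fails at once if the pointer is pushed out of place (distance of pointer_tip from where it was at the start of the episode above 0.01 m).
It fails at once if a bystander is moved by more than 30 mm (distance of any of screwdriver, brush, padlock, clampblock, spool, mug, oilcan from where it was at the start of the episode above 0.03 m).
It also fails if it takes over 38 s, if anything falls off the work surface, if the arm or the gripper's body presses on something with over 40 N, if the wrist force passes 120 N, or if a joint passes its speed limit or range.

ROBOT

A 6-joint arm with a two-finger parallel gripper is mounted at the origin on the work surface. World frame = base frame: x ahead of the robot, y to its left, z up, the work surface at z = 0. Lengths are in mm, angles in rad, forces in N, time in s.
With the tool pointing down it reaches from about 300 to 750 mm from the base axis. Payload 8.5 kg.
Tool frame: the origin (TCP) lies at the very end of the fingers, on their centre line; the grasp point (between the pads) lies 19 mm behind it; z points along the fingers, y is the line along which they close (so a half turn about z gives the same grasp; the last joint's range is limited). The gripper opens to 88 mm and grips with 3 to 60 N. Pads are 18 mm wide; open, the fingers measure 123 mm over their backs; the gripper's body (75 mm by 187 mm) begins 45 mm behind the grasp point.
Start: joints at [0.969, 0.381, 1.297, -0, 1.464, -0.215], TCP at [207.465, 509.351, 216.148] pointing down, gripper open.
Joint ranges: [-3.11, 3.11], [-0.89, 2.33], [0.22, 2.48], [-1.42, 4.56], [0.17, 2.85], [-2.88, 2.88]. Speed limits (rad/s): [2.39, 2.39, 3.14, 3.14, 3.14, 3.14].

INTERFACE

Orientations are given as a unit quaternion [w, x, y, z].
In Python, from station import read_state, eyes, arm, spotter gives the robot as it stands.
- The arm moves only by the tool send_rows, never from a script. Its argument "steps" is a list that holds one entry, the list of rows, each a list of 4 numbers: the shift along the world's x, y, z in m, then the turn about the world's z in rad. A call has 1 to 12 rows; each row is the pose to reach, as a shift and turn from the pose commanded when the call began; what a row does not reach only later rows make up. A row lasts 1/12 s, in which the tool goes at most 41.7 mm and 7.16 degrees, less where a joint would pass 70% of its speed; a pose out of reach is approached as far as the arm can. A call with a gripper value outside its range is refused whole. "jaw" is the finger opening in m, from 0 to 0.0881, set as the call begins (left out, the last holds). The fingers move at their own pace and stop on an object; "squeeze" is the grip in N (left out, the last holds). Time passes only in rows, so rows that repeat a pose let the fingers close. It gives the time, the measured TCP pose, the force, the opening and the grip force at its end, in the units of the state.
- read_state(): the state, without advancing time (a new reading comes with each control period).
- eyes.camera(name): name is "scene" or "top" or "wrist"; returns the picture (400x640x3 uint8, blue, green, red); there is no depth.
- eyes.calibration(name): a dict with "camera_matrix" (3x3 intrinsics, pixels), "R" (3x3) and "t" (3): a world point X has camera coordinates R X + t. Camera axes: x right, y down, z forward; pixel columns grow to the right and rows downward; lengths in mm; the calibration is good to about 2 mm. A picture is of the moment at which its call begins: read the wrist's pose just before it. calibration takes no time and is no camera call; for the wrist camera it gives the pose at the moment of the call.
- arm.finish_job(): hands the job in; it is judged then, once.
Trained networks look in the newest picture that a camera, given by its name, has taken for a name from the list of things; names that differ only in an ending like _2 or _b are one class to them, and where a whole thing is asked for, a point or a joint stands for the part that bears it (a point fixed in the world has none). Each returns a list of dicts, best first, with "confidence" (0 to 1); they miss things now and then, are a little off and sometimes report something else, mostly with a low value. They report only what shows in the picture. A call takes as long as a camera call.
- spotter.masks_of(thing, camera): "pixels" (400x640 bool, what is visible of it) and "extent" ([left, top, width, height] in pixels, round what is visible of it).
The state is a dict: "time": time; "qpos": joint angles; "qd": joint speeds; "joint_efforts": joint torques, N m; "ee_pos": TCP position; "tool_rot": TCP orientation; "contact_force": force on the tool from outside, world axes, zero at the start; "wrist_torque": the same for the moment, N m; "width": opening from 0.0 (shut) to 1.0 (fully open); "gripper_force": force on a finger pad.
Only numpy, scipy, OpenCV 4.12 (cv2) and the standard library are available. Lean on these libraries where they do the work, as an engineer would, in place of code of your own. Each camera call takes 0.05 s, during which the arm holds its last target. There are 200 camera calls.

## Working session

There is one attempt and no reset: what is moved stays moved. The work goes in short steps, Python scripts to look and compute and a tool call to move; the robot and the scene stay as the last step left them, time stands still between calls to the robot, and variables do not carry over. Pictures are saved under pics/ and viewed, at most 10 in all, crops included, and the job is handed in when it is done.

Besides the shell and the picture viewer there is one more tool, called after "Call:" as name(argument=value, ...), one argument or row to a line, values as JSON. send_rows: Moves the arm, as the interface text tells. Its arguments: {"type":"object","properties":{"steps":{"type":"array"},"jaw":{"type":"number"},"squeeze":{"type":"number"}},"required":["steps"]}

```bash
ls; mkdir -p pics; python3 - <<'E'
from station import read_state, eyes, arm, spotter
import cv2,numpy as np
s=read_state();print(s)
for c in ("scene","top"):
    cv2.imwrite(f"pics/{c}0.png",eyes.camera(c)); k=eyes.calibration(c);print(c,k)
    for t in ("machine","cover_tab","pointer"):
        for m in spotter.masks_of(t,c)[:2]: print(t,m["confidence"],m["extent"])
E
```

```text
pics
{'time': 0.0, 'qpos': array([ 9.68685497e-01,  3.81174554e-01,  1.29826151e+00, -4.08104600e-06,
        1.46358942e+00, -2.15280585e-01]), 'qd': array([-4.24649932e-04,  3.27403430e-04,  8.39976578e-04,  8.70584999e-05,
        1.94672729e-03, -4.32271737e-04]), 'joint_efforts': array([-2.62021376e-04, -4.37928915e+01, -2.24558401e+01,  7.13417865e-02,
        3.52608296e-02, -1.16028609e-04]), 'ee_pos': array([207.30098067, 509.09744558, 215.54905506]), 'tool_rot': array([-2.82850947e-04,  1.92211187e-01,  9.81353324e-01, -6.58217303e-04]), 'contact_force': array([-0.61880184, -0.52708861, -0.57357988]), 'wrist_torque': array([ 0.02482555,  0.01555276, -0.02211623]), 'gripper_force': 0.0, 'width': 0.9991940896050717}
scene {'camera_matrix': array([[476.20747435,   0.        , 322.94336222],
       [  0.        , 476.20747435, 200.39472957],
       [  0.        ,   0.        ,   1.        ]]), 'R': array([[-0.13161093,  0.9912956 , -0.00340495],
       [ 0.8507629 ,  0.11118856, -0.51365319],
       [-0.50880355, -0.07049917, -0.85799115]]), 't': array([  89.66130502, -385.64863318, 1891.2371757 ])}
machine 0.81 [282.8, 159.8, 113.1, 110.2]
machine 0.62 [370.1, 164.2, 18.2, 64.2]
cover_tab 0.76 [288.7, 168.4, 80.9, 65.5]
pointer 0.82 [369.6, 160.9, 20.4, 66.3]
pointer 0.56 [252.2, 235.7, 23.5, 21.2]
top {'camera_matrix': array([[377.13899411,   0.        , 317.5372772 ],
       [  0.        , 377.13899411, 196.80344196],
       [  0.        ,   0.        ,   1.        ]]), 'R': array([[-0.01638912, -0.99983588,  0.00772071],
       [-0.99226479,  0.01531374, -0.12319126],
       [ 0.1230528 , -0.00967998, -0.99235291]]), 't': array([  -8.71414085,  511.28771553, 1264.78941413])}
machine 0.95 [244.5, 124.6, 115.7, 105.8]
machine 0.4 [252.2, 157.6, 16.8, 49.1]
cover_tab 0.78 [270.6, 141.5, 84.2, 83.4]
pointer 0.69 [252.2, 156.0, 19.3, 49.6]
```

```bash
python3 - <<'E'
import cv2
a=cv2.imread("pics/scene0.png")[120:300,200:440];b=cv2.imread("pics/top0.png")[90:270,200:440]
cv2.imwrite("pics/z.png",cv2.resize(cv2.vconcat([a,b]),None,fx=1.66*1,fy=1.66,interpolation=3))
a=cv2.resize(a,(780,585),interpolation=3);b=cv2.resize(b,(780,585),interpolation=3)
cv2.imwrite("pics/a.png",a);cv2.imwrite("pics/b.png",b)
E
```

```text
(no output)
```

View pics/a.png

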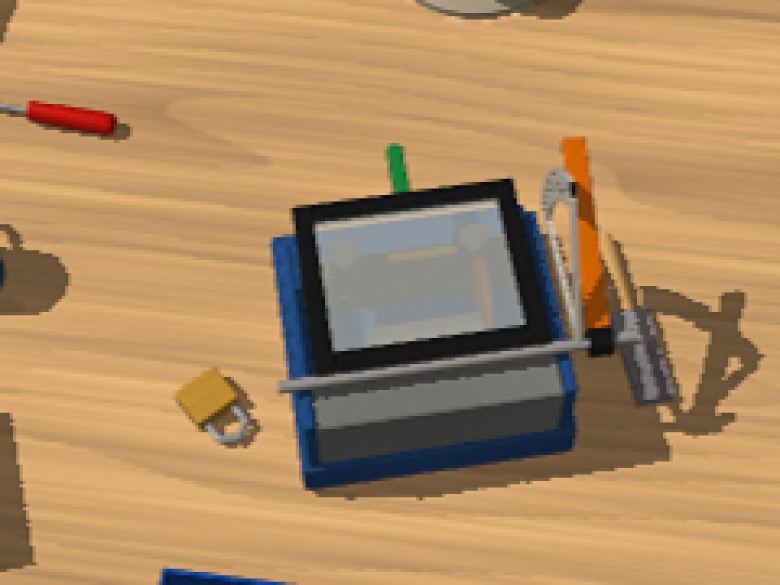

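View pics/b.png

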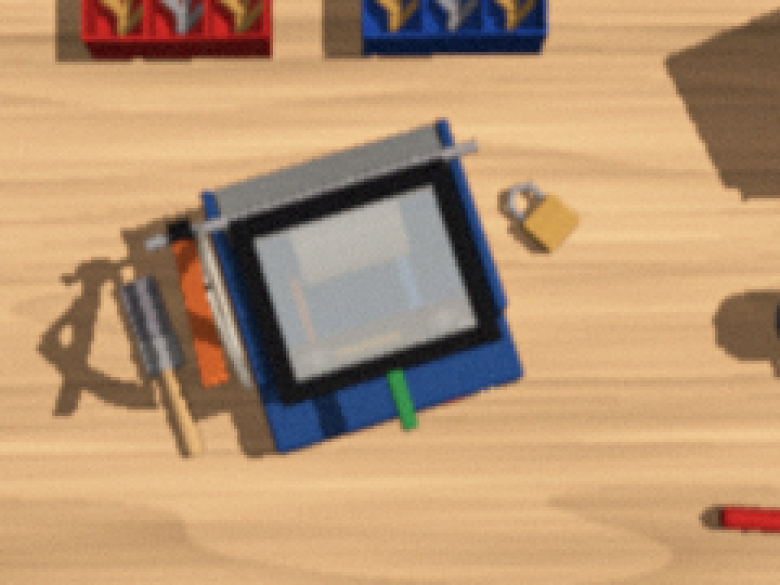

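View pics/scene0.png

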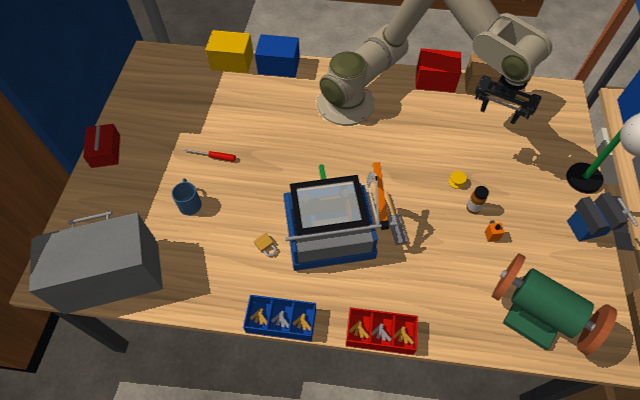

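The scene crop shows the tab's end at (394,146), and the guard's front corners at (293,207) and (513,180). The pointer tip is at (574,138) and its hub at (600,342). In the top crop the tab's end is at (409,428), the guard's front corners are at (290,403) and (499,340), and the pointer tip is at about (214,385). I'll fit the machine pose and pointer angle to these points.

```bash
cat > fit.py <<'E'
from station import read_state, eyes
import numpy as np
from scipy.optimize import least_squares
K={c:eyes.calibration(c) for c in ("scene","top")}
def proj(c,X):
    k=K[c]; p=k["camera_matrix"]@(k["R"]@X+k["t"]); return p[:2]/p[2]
def w(p,m): # machine->world
    c,s=np.cos(p[2]),np.sin(p[2]); return np.array([p[0]+c*m[0]-s*m[1],p[1]+s*m[0]+c*m[1],m[2]])
def tip(a,r=190): return np.array([90-r*np.cos(a),155,155+r*np.sin(a)])
off={"scene":(200,120),"top":(200,90)}
obs=[("scene",(394,146),[-155,0,164]),("scene",(293,207),[-100,-110,161]),("scene",(513,180),[-100,110,161]),
("scene",(600,342),[90,155,155]),("scene",(574,138),"tip"),
("top",(409,428),[-155,0,155]),("top",(290,403),[-100,110,161]),("top",(499,340),[-100,-110,161]),
("top",(280,452),[-135,135,58]),("top",(522,377),[-135,-135,58]),("top",(214,385),"tip")]
def res(p):
    return np.concatenate([proj(c,w(p,tip(p[3]) if m=="tip" else m))-(np.array(u)/3.25+off[c]) for c,u,m in obs])
if __name__=="__main__":
    r=least_squares(res,[560,0,0.3,0.5],loss="soft_l1"); p=r.x
    print(p,np.round(res(p).reshape(-1,2),1))
    print("tab",w(p,[-135,0,155]),"hinge",w(p,[90,0,155]))
    s=read_state();q=s["tool_rot"]; print("tool y yaw", np.arctan2(2*(q[1]*q[2]+q[0]*q[3]),1-2*(q[1]**2+q[3]**2)), s["ee_pos"])
E
python3 fit.py
```

```text
[5.68340699e+02 4.28344362e+00 2.83741329e-01 5.25700069e-01] [[ 0.2 -0.8]
 [-0.5 -0.6]
 [ 0.2 -1.1]
 [-0.1 -0. ]
 [-0.5  0.3]
 [-0.3 -0.5]
 [-3.1  0.6]
 [ 0.7 -1. ]
 [-1.9  0.1]
 [ 0.7 -0.6]
 [ 0.1 -0.2]]
tab [438.73870406 -33.50971599 155.        ] hinge [654.74202892  29.47888336 155.        ]
tool y yaw 0.38681616532803775 [207.45498508 509.31377584 216.06438475]
```

Call:
send_rows(
  steps=[
    [[0,0,0.04,0.0],[0.02,-0.03,0.07,0.06],[0.035,-0.065,0.1,0.12],[0.05,-0.1,0.12,0.18],[0.065,-0.135,0.12,0.24],[0.08,-0.17,0.12,0.3],[0.095,-0.205,0.12,0.36],[0.11,-0.24,0.12,0.42],[0.12,-0.275,0.12,0.48],[0.135,-0.31,0.12,0.54],[0.15,-0.345,0.12,0.6],[0.165,-0.38,0.12,0.67]],
  ],
  jaw=0.0881,
  squeeze=25,
)

```text
time: 1.4
ee_pos: [372.5, 127.6, 336.4]
tool_rot: [0.0, -0.143, 0.99, -0.0]
contact_force: [0.7, 0.6, 0.8]
width: 1.001
gripper_force: 0.0
```

Call:
send_rows(
  steps=[
    [[0.015,-0.035,0,0],[0.03,-0.07,0,0],[0.045,-0.105,0,0],[0.058,-0.135,0,0],[0.066,-0.155,0,0],[0.067,-0.163,0,0],[0.067,-0.163,-0.02,0],[0.067,-0.163,-0.04,0],[0.067,-0.163,-0.06,0],[0.067,-0.163,-0.075,0],[0.067,-0.163,-0.08,0],[0.067,-0.163,-0.08,0]],
  ],
)

```text
time: 2.4
ee_pos: [438.9, -33.0, 255.6]
tool_rot: [-0.001, -0.141, 0.99, 0.0]
contact_force: [0.5, 0.4, -0.0]
width: 0.999
gripper_force: 0.0
```

```bash
python3 - <<'E'
from station import read_state, eyes, spotter
import cv2,numpy as np
s=read_state();print(s["time"],s["ee_pos"],s["tool_rot"],s["contact_force"],s["qpos"])
im=eyes.camera("wrist");k=eyes.calibration("wrist");cv2.imwrite("pics/w1.png",im)
hsv=cv2.cvtColor(im,cv2.COLOR_BGR2HSV);m=cv2.inRange(hsv,(50,120,40),(75,255,255))
n,l,st,ce=cv2.connectedComponentsWithStats(m);i=1+np.argmax(st[1:,4]);print(st[i])
ys,xs=np.where(l==i)
P=np.stack([xs,ys,0*xs+1.])
d=k["R"].T@np.linalg.inv(k["camera_matrix"])@P; o=-k["R"].T@k["t"]
X=o[:,None]+d*(164-o[2])/d[2]
r=cv2.minAreaRect(X[:2].T.astype(np.float32));print(r);print(cv2.boxPoints(r))
E
```

```text
2.4 [438.87398696 -32.97938862 255.6060207 ] [-7.83074556e-04 -1.41422455e-01  9.89948921e-01  4.57836991e-04] [ 0.47960669  0.38743046 -0.02046448] [-3.45309021e-01  1.56680489e-01  1.49891363e+00  7.61835039e-05
  1.48781114e+00 -2.19990818e+00]
[ 309  169   21   73 1415]
((444.857177734375, -34.469112396240234), (59.25259017944336, 15.954069137573242), 16.502994537353516)
[[414.18536  -35.2365  ]
 [418.71735  -50.533337]
 [475.529    -33.701725]
 [470.997    -18.404888]]
```

View pics/w1.png

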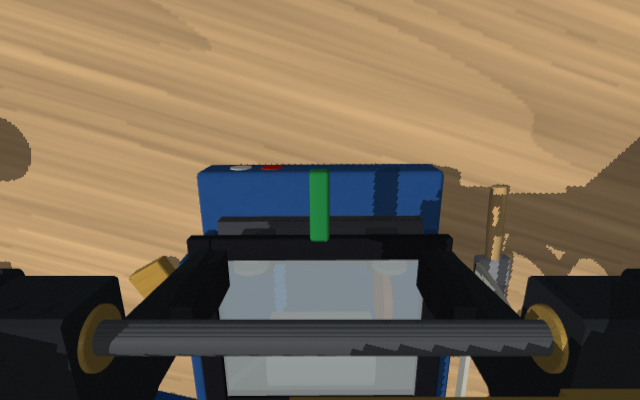

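The wrist view shows the green tab at columns 309-330, rows 169-242, lined up with the machine. It projects to a tab point of about (435.6, -37.2). I'll shift (-3, -4) mm, descend to TCP z≈136, then close.

Call:
send_rows(
  steps=[
    [[-0.003,-0.004,-0.015,0],[-0.003,-0.004,-0.035,0],[-0.003,-0.004,-0.055,0],[-0.003,-0.004,-0.075,0],[-0.003,-0.004,-0.095,0],[-0.003,-0.004,-0.11,0],[-0.003,-0.004,-0.117,0],[-0.003,-0.004,-0.12,0],[-0.003,-0.004,-0.12,0],[-0.003,-0.004,-0.12,0]],
  ],
)

```text
time: 3.28
ee_pos: [437.1, -37.8, 137.2]
tool_rot: [0.001, -0.141, 0.99, -0.0]
contact_force: [-0.2, -0.5, -0.1]
width: 0.997
gripper_force: 0.0
```

Call:
send_rows(
  steps=[
    [[0,0,0,0],[0,0,0,0],[0,0,0,0],[0,0,0,0],[0,0,0,0],[0,0,0,0],[0,0,0,0],[0,0,0,0],[0,0,0,0],[0,0,0,0],[0,0,0,0],[0,0,0,0]],
  ],
  jaw=0.0,
  squeeze=25,
)

```text
time: 4.28
ee_pos: [436.1, -36.7, 136.0]
tool_rot: [-0.0, -0.141, 0.99, 0.001]
contact_force: [0.1, 6.1, 0.0]
width: 0.171
gripper_force: 25.0
```

Call:
send_rows(
  steps=[
    [[0,0,0.004,0],[0.0002,0,0.01,0],[0.0005,0.0001,0.0165,0],[0.001,0.0003,0.0225,0],[0.0017,0.0005,0.028,0],[0.0024,0.0007,0.0336,0],[0.0035,0.001,0.0403,0],[0.0047,0.0014,0.0469,0],[0.0062,0.0018,0.0535,0],[0.0078,0.0023,0.06,0],[0.0096,0.0028,0.0665,0],[0.0096,0.0028,0.0665,0]],
  ],
)

```text
time: 5.28
ee_pos: [446.3, -33.7, 202.8]
tool_rot: [0.0, -0.141, 0.99, 0.001]
contact_force: [3.6, 5.4, -5.6]
width: 0.177
gripper_force: 25.0
```

```bash
cat > look.py <<'E'
import sys,cv2,numpy as np
from station import read_state, eyes
n=sys.argv[1]
s=read_state();print(s["time"],s["ee_pos"],s["contact_force"],s["gripper_force"],s["width"])
a=cv2.resize(eyes.camera("scene")[130:280,260:420],(640,600),interpolation=3)
cv2.imwrite(f"pics/s{n}.png",a); cv2.imwrite(f"pics/wr{n}.png",eyes.camera("wrist"))
E
python3 look.py 2
```

```text
5.2833 [446.33215366 -33.65269321 202.83833518] [ 3.58154292  5.37047943 -5.56859499] 24.993614852428436 0.1765202980705648
```

View pics/s2.png

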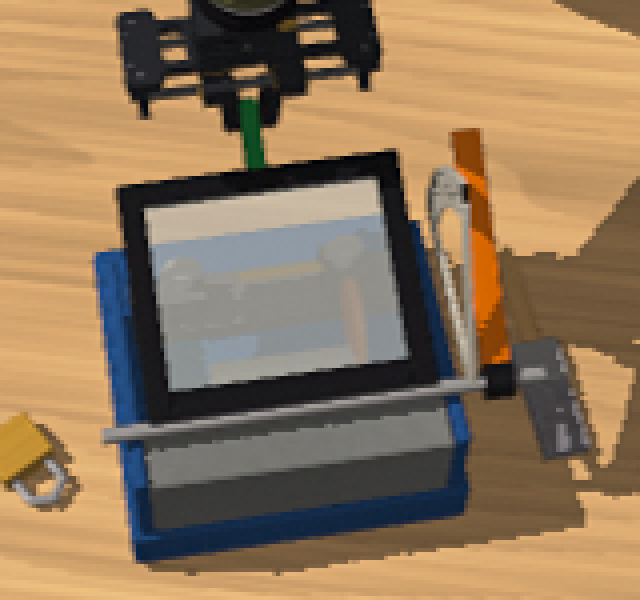

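The guard now stands at about 0.3 rad, with the fingers on the tab at about (253,105) and the pointer tip at (467,130). Next I'll refine both angles by fitting rendered outlines.

```bash
cat > ang.py <<'E'
from fit import *
import cv2, sys
p=least_squares(res,[560,0,0.3,0.5],loss="soft_l1").x
p[:2]+=[-1,-3]; 
def box(c,a,r0,r1,y0,y1,h,p):
    P=[]
    for r in (r0,r1):
        for y in (y0,y1):
            for n in (-h,h):
                P.append(proj(c,w(p,[90-r*np.cos(a)-n*np.sin(a)*-1*-1,y,155+r*np.sin(a)+n*np.cos(a)])))
    return cv2.convexHull(np.array(P,np.float32))
def draw(hull):
    m=np.zeros((400*8,640*8),np.uint8); cv2.fillConvexPoly(m,np.int32(hull*8+4),255)
    return cv2.resize(m,(640,400),interpolation=cv2.INTER_AREA)/255.
def omask(im,c):
    h=cv2.cvtColor(im,cv2.COLOR_BGR2HSV); m=cv2.inRange(h,(4,190,90),(14,255,255))
    tipx=proj(c,w(p,tip(p[3],95))); R=np.zeros_like(m); x,y=map(int,tipx); R[y-40:y+40,x-20:x+20]=1
    return (m>0)&(R>0)
if __name__=="__main__":
  for c in ("scene","top"):
    im=cv2.imread(f"pics/{c}0.png"); m=omask(im,c).astype(float)
    ys,xs=np.where(m>0);print(c,m.sum(),xs.min(),xs.max(),ys.min(),ys.max())
    def cost(v):
        q=p.copy();q[0]+=v[1];q[1]+=v[2]
        d=draw(box(c,v[0],5,190,144,166,4,q));return -np.minimum(m,d).sum()/np.maximum(m,d).sum()
    for dx in (-5,0,5):
        best=min((cost((a,dx,dy)),a,dy) for a in np.arange(.35,.76,.02) for dy in (-5,0,5)); print(dx,best)
E
python3 ang.py
```

```text
scene 349.0 373 386 162 220
-5 (np.float64(-0.7167375012166239), np.float64(0.5900000000000002), 0)
0 (np.float64(-0.7057204259532033), np.float64(0.6300000000000002), 0)
5 (np.float64(-0.6857174723558841), np.float64(0.6700000000000003), 0)
top 281.0 253 269 164 207
-5 (np.float64(-0.8034472228819597), np.float64(0.6100000000000002), 0)
0 (np.float64(-0.760400810381646), np.float64(0.5900000000000002), 0)
5 (np.float64(-0.7474525935798011), np.float64(0.5100000000000001), 5)
```

View pics/wr2.png

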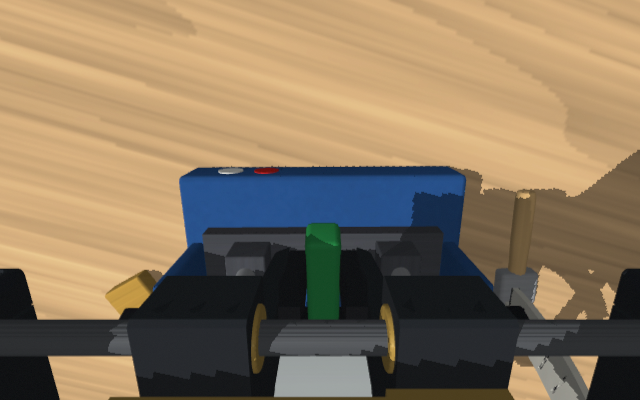

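```bash
python3 - <<'E'
import cv2
s=cv2.imread("pics/scene0.png")[150:225,355:405];t=cv2.imread("pics/top0.png")[150:225,240:290]
cv2.imwrite("pics/c.png",cv2.resize(cv2.hconcat([s,t]),(800,600),interpolation=cv2.INTER_NEAREST))
E
```

```text
(no output)
```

View pics/c.png

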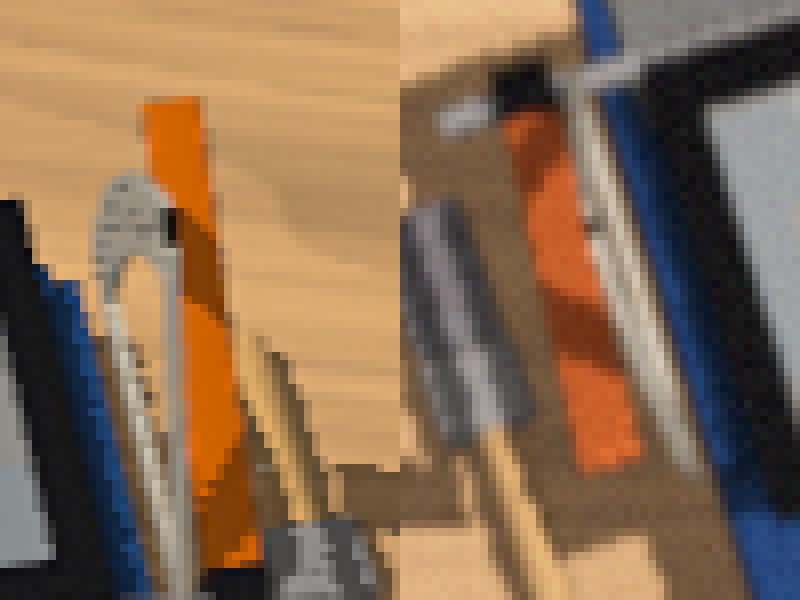

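The wrist view no longer shows the pointer. In the enlarged crop the tip is at scene (376.6,162.3) and its lower edge is at top (266.4,208.4). My box had a sign error in the bar's normal, so I'll refit both views jointly.

```bash
cat > j.py <<'E'
from fit import *
def bar(r,n,a): return [90-r*np.cos(a)+n*np.sin(a),155,155+r*np.sin(a)+n*np.cos(a)]
O=[o for o in obs if o[2]!="tip" and o[1]!=(290,403)]
def R(p,wt=1,use=("scene","top")):
    a=p[3]; e=[proj(c,w(p,m))-(np.array(u)/3.25+off[c]-.5) for c,u,m in O]
    for c,u,n in (("scene",(376.1,161.9),0),("top",(265.9,207.9),-4)):
        if c in use: e.append(2*(proj(c,w(p,bar(190,n,a)))-u))
    e.append((w(p,[-155,0,0])[:2]-[416.4,-42.9])/2*wt)
    return np.concatenate(e)
for wt in (0,1):
  for use in (("scene","top"),("scene",),("top",)):
    r=least_squares(R,[560,0,.3,.5],loss="soft_l1",args=(wt,use)); print(wt,use,r.x,r.cost)
print(np.round(R(least_squares(R,[560,0,.3,.5],loss="soft_l1").x).reshape(-1,2),1))
# free triangulation of tip centre
f=lambda X:np.concatenate([proj("scene",X)-[376.1,161.9],proj("top",X+[-2,0,-3])-[265.9,207.9]])
X=least_squares(f,[450,130,250]).x;print(X,f(X),"angle",np.arcsin((X[2]-155)/190))
E
python3 j.py
```

```text
0 ('scene', 'top') [5.67948390e+02 3.96445875e+00 2.88341077e-01 5.64387045e-01] 3.3888518474760883
0 ('scene',) [5.67919001e+02 3.99687805e+00 2.88551983e-01 5.58028348e-01] 3.3708309902767035
0 ('top',) [5.68617070e+02 4.00519122e+00 2.83213569e-01 5.52643455e-01] 2.892100852551802
1 ('scene', 'top') [5.67401415e+02 3.52370573e+00 2.88348542e-01 5.70059150e-01] 4.6788887690696725
1 ('scene',) [5.67439189e+02 3.36539710e+00 2.88171896e-01 5.68759180e-01] 4.636795010615948
1 ('top',) [5.67578172e+02 4.57026052e+00 2.87432053e-01 1.18414616e+01] 16.752876442434452
[[ 0.3 -0.5]
 [-0.3 -0.2]
 [ 0.3 -1. ]
 [ 0.2 -0.1]
 [ 0.7  0.3]
 [ 1.5 -0.4]
 [-1.   1. ]
 [ 1.5 -0.1]
 [ 0.2  0.3]
 [ 0.2 -0.1]
 [ 1.2  1.2]]
[456.0385097  131.8505016  257.91015459] [-1.23062823e-03  5.17475750e-05 -1.15051487e-03  1.26263637e-04] angle 0.5723777989237123
```

Call:
send_rows(
  steps=[
    [[0.0009,0.0003,0.003,0],[0.002,0.0006,0.0064,0],[0.0042,0.0012,0.0128,0],[0.0066,0.002,0.019,0],[0.0091,0.0027,0.0252,0],[0.0119,0.0035,0.0314,0],[0.0148,0.0044,0.0374,0],[0.0178,0.0053,0.0433,0],[0.0211,0.0063,0.0492,0],[0.0239,0.0071,0.054,0],[0.0239,0.0071,0.054,0],[0.0239,0.0071,0.054,0]],
  ],
)

```text
time: 6.38
ee_pos: [469.7, -26.7, 255.6]
tool_rot: [-0.001, -0.141, 0.99, 0.001]
contact_force: [2.5, 5.0, -8.2]
width: 0.173
gripper_force: 25.0
```

```bash
python3 look.py 3
```

```text
6.3833 [469.67231337 -26.72926203 255.62292573] [ 2.46414537  5.01634139 -8.20376151] 24.987371563911438 0.17254412516868153
```

View pics/s3.png

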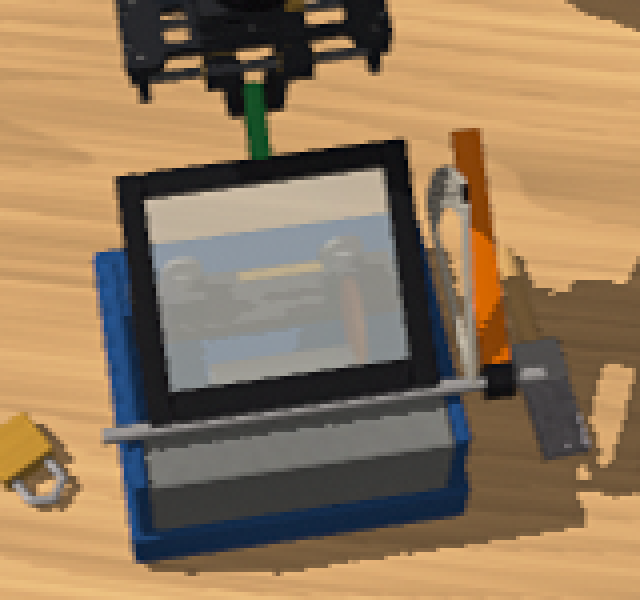

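The guard's front corners are at (117,179) and (407,140). Extending that edge to the pointer's side gives about (466,132), against the pointer tip at (467,129). This view is insensitive to the angle near here, so I'll check in the top view.

```bash
python3 - <<'E'
from station import eyes
import cv2
im=eyes.camera("top");cv2.imwrite("pics/top3.png",im)
cv2.imwrite("pics/t3.png",cv2.resize(im[140:240,240:373],(798,600),interpolation=cv2.INTER_NEAREST))
E
```

```text
(no output)
```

View pics/t3.png

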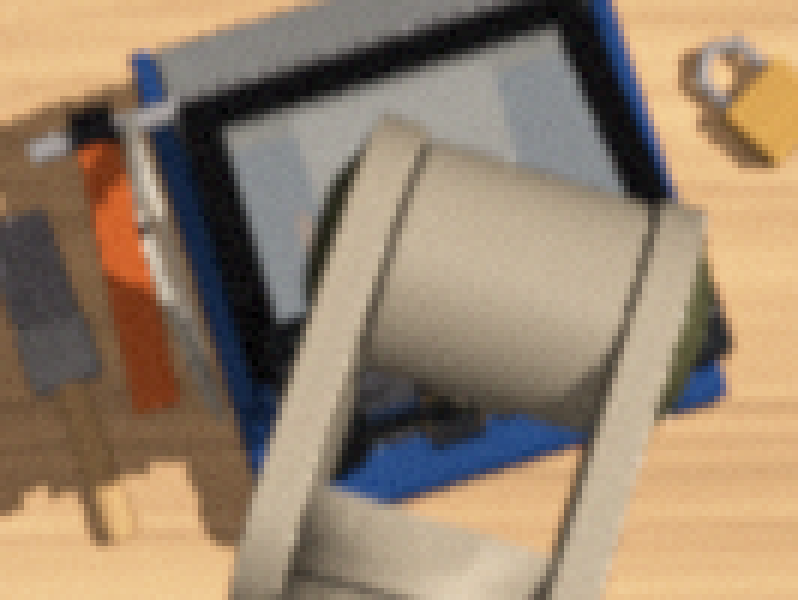

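```bash
python3 - <<'E'
from fit import *
p=[567.7,3.7,.288]
def P(c,r,y,n,a): return proj(c,w(p,[90-r*np.cos(a)+n*np.sin(a),y,155+r*np.sin(a)+n*np.cos(a)]))+.5
for a in (.48,.52,.56,.60,.64):
    print(a,"top: guard corner",(P("top",190,110,-6,a)-[240,140])*6,"tip",(P("top",190,155,-4,a)-[240,140])*6,
     "scene corner",(P("scene",190,110,6,a)-[260,130])*4,(P("scene",190,-110,6,a)-[260,130])*4,"tip",(P("scene",190,155,0,a)-[260,130])*4)
E
```

```text
0.48 top: guard corner [258.66692416 403.06301492] tip [167.55620102 428.90279801] scene corner [405.84566212 139.38633765] [115.98813407 177.5379754 ] tip [462.88204189 132.829315  ]
0.52 top: guard corner [255.38678827 394.83605503] tip [163.69592739 420.66696129] scene corner [407.4212244  138.48650582] [116.02610188 176.83222417] tip [464.70285778 131.5870507 ]
0.56 top: guard corner [251.93048766 386.00535345] tip [159.66896149 411.82556139] scene corner [409.06770006 137.98149848] [116.12031721 176.52800916] tip [466.59886095 130.73207487]
0.6 top: guard corner [248.30227101 376.57910211] tip [155.48097042 402.38690712] scene corner [410.7835342 137.8784867] [116.27154067 176.63235902] tip [468.56818773 130.27195256]
0.64 top: guard corner [244.50700461 366.56742543] tip [151.13825459 392.36125575] scene corner [412.56699224 138.18412134] [116.48045082 177.15176591] tip [470.60878052 130.21377051]
```

```bash
python3 -c "
from station import *
s=read_state();print(s['time'],s['qd'].round(3),s['gripper_force'],s['ee_pos'])
print(arm.finish_job())"
```

```text
6.5333 [-0.    -0.    -0.    -0.002 -0.002 -0.002] 24.98695582151413 [469.57509765 -26.77155322 255.51155698]
the job is handed in; nothing more can be done
None
```

The job is handed in with the gripper still holding the tab at 25 N and the guard raised to about 0.56 rad, against a measured pointer angle of about 0.57 rad; the hand-in returned no verdict.

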